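# Clamp the stain jar with the knob under the stage

## Robot

A 7-joint arm with a two-finger parallel gripper is mounted at the origin on a cart in front of the work surface, level with it; the furniture and walls round the work are solid. World frame = base frame: x ahead of the robot, y to its left, z up, the work surface at z = 0. Lengths are in m, angles in rad, forces in N, time in s.
With the tool pointing down it reaches from about 0.4 to 0.85 m from the base axis. Payload 10.4 kg.
Tool frame: the origin (TCP) lies at the very end of the fingers, on their centre line; the grasp point (between the pads) lies 19 mm behind it; z points along the fingers, y is the line along which they close (so a half turn about z gives the same grasp; the last joint's range is limited). The gripper opens to 85 mm and grips with 20 to 120 N. Pads are 22 mm wide; open, the fingers measure 114 mm over their backs; the gripper's body (76 mm by 85 mm) begins 54 mm behind the grasp point. The pads swing forward as they close: fully open they stand 13 mm farther back than shut.
Start: joints at [-1.274, 0.332, -0.065, 1.46, 0.022, 1.35, -0.088], TCP at [0.196, 0.593, 0.231] pointing down, gripper open.
Joint ranges: [-2.6, 2.6], [-0.5, 2.12], [-1.47, 1.34], [0.16, 2.42], [-1.27, 4.41], [0.06, 2.06], [-2.6, 2.6]. Speed limits (rad/s): [2.22, 2.22, 2.79, 2.79, 3.14, 3.14, 3.14].

## Interface

Orientations are given as a unit quaternion [w, x, y, z].
In Python, from station import robot gives the robot as it stands.
- The arm moves only by the tool play_rows, never from a script. Its argument "moves" is a list that holds one entry, the list of rows, each a list of 7 numbers: the shift along the tool's x, y, z each as a share of 0.2 m, from -1 to 1, then the turn, a rotation vector about the tool's x, y, z each as a share of 45 degrees, from -1 to 1, then the opening, from 0 (shut) to 1 (fully open). In form: [[[x, y, z, rx, ry, rz, hand], ...]]. A call has exactly 5 rows; each row is the pose to reach, as a shift and turn from the pose commanded when the call began, along the tool's axes at that moment; what a row does not reach only later rows make up. A row lasts 1/8 s, in which the tool goes at most 62.5 mm and 10.7 degrees, less where a joint would pass 70% of its speed; a pose out of reach is approached as far as the arm can. A call with a number of a shift or a turn outside -1 to 1 is refused whole. A call with a gripper value outside its range is refused whole. The fingers move at their own pace and stop on an object; the grip force is fixed at half the most. Time passes only in rows, so rows that repeat a pose let the fingers close, or fill a call up. It gives the time, the measured TCP pose, the force, the opening and the grip force at its end, in the units of the state.
- robot.observe(): the state, without advancing time (a new reading comes with each control period).
- robot.snapshot(name): name is "scene" or "top" or "wrist"; returns (picture, depth): 384x512x3 uint8, red, green, blue; 384x512 float32, m along the optical axis (not along the pixel's ray), 0 where there is no reading.
- robot.camera_params(name): a dict with "K" (3x3 intrinsics, pixels), "origin" and "attitude" of the camera in the world. Camera axes: x right, y down, z forward; pixel columns grow to the right and rows downward; lengths in m; the calibration is good to about 2 mm. A picture is of the moment at which its call begins: read the wrist's pose just before it. camera_params takes no time and is no camera call; for the wrist camera it gives the pose at the moment of the call.
- robot.finish_job(): hands the job in; it is judged then, once.
The state is a dict: "clock": time; "joint_pos": joint angles; "qd": joint speeds; "joint_efforts": joint torques, N m; "position": TCP position; "eef_rot": TCP orientation; "wrist_force": force on the tool from outside, world axes, zero at the start; "wrist_torque": the same for the moment, N m; "finger_gap": finger opening in m; "grip_force": force on a finger pad.
Only numpy, scipy, OpenCV 4.12 (cv2) and the standard library are available. Lean on these libraries where they do the work, as an engineer would, in place of code of your own. Each camera call takes 0.05 s, during which the arm holds its last target. There are 200 camera calls.

## Task

Secure the square jar of purple stain on the raised stage: stand it upright on the board between the two blue jaws and let go of it, then reach under the board's front edge and turn the red-tipped cross knob on its underside, near arm to the right, until the jaws hold the jar firmly and the knob will turn no further by a moderate push. Close the jaws only with the knob, never by pushing the jaw itself, and leave the beaker, timer, tape roll, marker and forceps where they are.

Things in the scene. Friction and masses are not known exactly. Their poses are not given: they have to be found in the camera images.
- stage: Fixed raised stage: aluminium board 150 (x) by 260 (y) by 12 mm, top 130 mm and underside 118 mm above the desk, on a grey wall along its rear (x 52 to 72 mm) and two side feet 14 mm high (y beyond +-106 mm); open below at the front. Origin: on the desk under the board's centre. x points from the front edge (x = -75 mm, nearest the robot) to the rear, y to the left, z up. Turned up to 0.3 rad.
- clamp_centre (a point): Point on the board's top between the jaws (stage x = +10 mm, y = 0); axes as the stage's. Two blue jaws with black rubber faces stand on the board, 40 mm high, 66 mm long in x: the fixed one on the right (-y), its face 45 mm from this point, the moving one on the left (+y), closing along -y.
- jaw: The moving blue jaw, on the left. Origin: lower edge of its rubber face, middle of its length, on the board's top; axes as the stage's. The space between the jaws is this point's y in the stage plus 45 mm: 82 to 94 mm at the start.
- knob (a joint): Knob angle, rad, 0 to 6, starts 0.5 to 2. Grows anticlockwise seen from above (near arm to the right) and closes the jaw 8 mm per rad: space between jaws = 98 mm - 8 mm per rad. Takes 0.2 N m to turn and stays where left; this friction also keeps the clamping force, up to 25 N. Once both jaws meet the jar it turns firm; 0.35 to 0.6 N m makes it tight, and it will then hardly move.
- knob_axis (a point): Centre of the cross knob under the board, on its vertical axis, 34 mm behind the board's front edge; arms 56 mm above the desk. Axes as the stage's, not turning. Four black arms 12 mm thick, 90 degrees apart, end in red balls 18 mm wide centred 44 mm out; they point to stage angles knob + k*90 degrees from stage x. Hub 30 mm wide, 22 mm tall, below a 16 mm stem.
- stain_jar: Square clear jar with purple filling, upright, 104 mm tall, 0.2 to 0.35 kg. Sides 56 mm apart; the fixed lid, 62x62 mm, overhangs them by 3 mm at 86 to 91 mm up, with a round knob 18 mm wide above it. Origin: centre of its underside; z up, x and y square to its sides.
- beaker: Bystander, to be left alone: clear glass beaker, 72 mm across, 75 mm tall; origin at the centre of its underside.
- timer: Bystander, to be left alone: white bench timer with a red top knob, 62x62x39 mm; origin at the centre of its underside.
- tape_roll: Bystander, to be left alone: yellowish roll of tape lying flat, 53 mm across, 18 mm tall; origin at the centre of its underside.
- marker: Bystander, to be left alone: black and green marker pen lying flat, 18x132x15 mm; origin at the centre of its underside.
- forceps: Bystander, to be left alone: steel forceps lying flat, 15x119x9 mm; origin at the centre of its underside.
- fixed_jaw: The fixed blue jaw on the right of the board. Origin: lower edge of its rubber face, middle of its length, on the board's top; axes as the stage's.
Not all that is in view belongs to the job. What is shaped like the stain_jar but green is not meant.

How it is judged:
On the way, in this order (a step that is already met when the one before it is completed fails the run):
1. the jar stands upright on the board between the jaws, let go (x of stain_jar in the frame of clamp_centre between -0.03 and 0.03 m and y of stain_jar in the frame of clamp_centre between -0.02 and 0.03 m and z of stain_jar in the frame of clamp_centre between -0.004 and 0.006 m and angle between stain_jar's own z axis and vertical below 0.08 rad and contact force between the fingers and stain_jar below 0.2 N and linear speed of stain_jar below 0.02 m/s), for 0.2 s.
2. the jaws have been closed with the knob so that both press on the jar (contact force between each of jaw, fixed_jaw and stain_jar above 8 N and z of stain_jar in the frame of clamp_centre below 0.006 m), for 0.2 s.
At the end, for the whole second after the job is handed in: The jar stands upright (within 0.08 rad) on the board, within 30 mm of the jaws' middle along the jaws, at rest and let go, and both the moving and the fixed jaw press on it with more than 8 N that lasts after the robot has left the knob (all of step 2 and x of stain_jar in the frame of clamp_centre between -0.03 and 0.03 m and y of stain_jar in the frame of clamp_centre between -0.02 and 0.03 m and z of stain_jar in the frame of clamp_centre above -0.004 m and angle between stain_jar's own z axis and vertical below 0.08 rad and contact force between the fingers and stain_jar below 0.2 N and linear speed of stain_jar below 0.02 m/s and velocity of joint knob below 0.05 rad/s); the robot touches nothing.
It fails at once if the moving jaw is pushed by the robot itself (contact force between any of the fingers, the arm and jaw above 10 N).
It fails at once if the jar is knocked over (angle between stain_jar's own z axis and vertical above 0.7 rad).
It fails at once if the beaker, timer, tape roll, marker or forceps is shifted by more than 30 mm or the beaker is tipped over (distance of any of beaker, timer, tape_roll, marker, forceps from where it was at the start of the episode above 0.03 m or angle between beaker's own z axis and vertical above 0.7 rad).
It also fails if it takes over 72 s, if anything falls off the work surface, if the arm or the gripper's body presses on something with over 40 N, if the wrist force passes 120 N, or if a joint passes its speed limit or range.

## Working session

There is one attempt and no reset: what is moved stays moved. The work goes in short steps, Python scripts to look and compute and a tool call to move; the robot and the scene stay as the last step left them, time stands still between calls to the robot, and variables do not carry over. Pictures are saved under pics/ and viewed, at most 10 in all, crops included, and the job is handed in when it is done.

Besides the shell and the picture viewer there is one more tool, called after "Request:" by a JSON object that holds its "method" and its "body". play_rows: Moves the arm, as the interface text tells. Its arguments: {"type":"object","properties":{"moves":{"type":"array"}},"required":["moves"]}

```bash
ls; mkdir -p pics; python3 - <<'E'
from station import robot
import cv2,numpy as np,pickle
print(robot.observe())
d={}
for n in("scene","top"):
    p,z=robot.snapshot(n);c=robot.camera_params(n);d[n]=(p,z,c);print(n,c)
    cv2.imwrite(f"pics/{n}0.png",p[:,:,::-1])
pickle.dump(d,open("v0.pkl","wb"))
E
```

```text
pics
{'clock': 0.0, 'joint_pos': array([-1.27361627,  0.33285297, -0.0646619 ,  1.46097365,  0.02157838,
        1.34991484, -0.08851931]), 'qd': array([-0.00026657,  0.00099094,  0.00079099,  0.00137155, -0.00025696,
        0.00011057,  0.00129391]), 'joint_efforts': array([ 3.83530951e-04, -6.25448370e+01,  4.96306841e-02, -3.91607237e+01,
        1.63079007e-02,  9.91419627e-03, -1.31513718e-05]), 'position': array([0.19637076, 0.59293339, 0.23051221]), 'eef_rot': array([-8.54149847e-05,  1.59228555e-01,  9.87241479e-01, -7.22191968e-04]), 'wrist_force': array([ 0.06798911, -0.36812945, -0.03574624]), 'wrist_torque': array([-0.06601225, -0.02963062, -0.00453842]), 'grip_force': 0.0, 'finger_gap': 0.08544840860318254}
scene {'K': array([[429.71609926,   0.        , 256.3243506 ],
       [  0.        , 429.71609926, 188.15194033],
       [  0.        ,   0.        ,   1.        ]]), 'origin': array([-0.08296676, -0.76149251,  0.8425255 ]), 'attitude': array([-0.42786298,  0.84603374, -0.28017143,  0.1505462 ])}
top {'K': array([[417.16448294,   0.        , 245.86189794],
       [  0.        , 417.16448294, 199.02667223],
       [  0.        ,   0.        ,   1.        ]]), 'origin': array([0.40677397, 0.03145655, 1.29385052]), 'attitude': array([-0.03592008,  0.70727652, -0.70453306,  0.04585684])}
```

View pics/scene0.png

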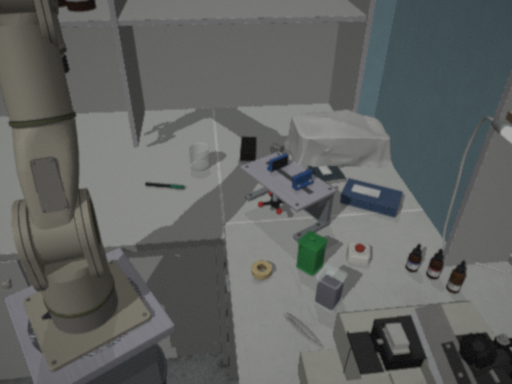

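View pics/top0.png

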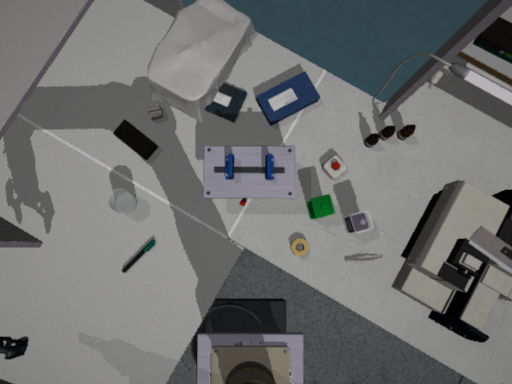

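The scene view shows the stage with its blue jaws, the knob's red balls under the front edge, and the purple jar near (330,287), with the green one in front of it. In the top view the board is centred near (249,172), the jar near (359,222), the green jar at (321,206), the tape at (300,247), the forceps at (363,258) and the timer at (335,166).

```bash
cat > h.py <<'E'
import numpy as np,cv2
from scipy.spatial.transform import Rotation as R
def rot(q): return R.from_quat(np.r_[q[1:],q[0]])
def cloud(z,c):
    K=c["K"];v,u=np.mgrid[:z.shape[0],:z.shape[1]]
    P=np.stack([(u-K[0,2])/K[0,0]*z,(v-K[1,2])/K[1,1]*z,z],-1)
    return P@rot(c["attitude"]).as_matrix().T+c["origin"]
def ray(u,v,c,h):
    K=c["K"];d=rot(c["attitude"]).apply([(u-K[0,2])/K[0,0],(v-K[1,2])/K[1,1],1])
    return c["origin"]+d*(h-c["origin"][2])/d[2]
def rect(P):
    (cx,cy),(w,h),a=cv2.minAreaRect((P[:,:2]*1000).astype(np.float32));return round(cx),round(cy),round(w),round(h),round(a,1)
def rel(s,p,q):
    "shift (share of .2 m) and turn (share of 45deg) in tool axes from state to target pose"
    r=rot(s["eef_rot"]);return r.inv().apply(np.array(p)-s["position"])/.2,(r.inv()*q).as_rotvec()/(np.pi/4)
E
python3 - <<'E'
from h import *;import pickle
d=pickle.load(open("v0.pkl","rb"))
p,z,c=d["top"];W=cloud(z,c)
def blob(m,lo,hi,box,name):
    u0,v0,u1,v1=box;s=np.zeros(z.shape,bool);s[v0:v1,u0:u1]=1
    s&=(W[...,2]>lo)&(W[...,2]<hi)&m;P=W[s];print(name,s.sum(),rect(P),P[:,2].mean().round(4),P.mean(0).round(3))
T=np.ones(z.shape,bool)
blob(T,.122,.138,(195,135,305,210),"board")
blob(T,.15,.2,(215,145,245,190),"jawL");blob(T,.15,.2,(250,145,285,190),"jawR")
blob(T,.08,.098,(340,205,380,240),"jar");blob(T,.098,.112,(340,205,380,240),"jarknob")
blob(T,.08,.098,(305,190,338,222),"green")
blob(T,.03,.1,(320,150,350,185),"timer");blob(T,.01,.1,(288,235,315,260),"tape");blob(T,.005,.1,(340,247,388,268),"forceps")
h=cv2.cvtColor(p,cv2.COLOR_RGB2HSV)
for n in("scene","top"):
    p,z,c=d[n];h=cv2.cvtColor(p,cv2.COLOR_RGB2HSV)
    m=(((h[...,0]<8)|(h[...,0]>172))&(h[...,1]>140)&(h[...,2]>60)).astype(np.uint8)
    k,_,st,ce=cv2.connectedComponentsWithStats(m)
    Wc=cloud(z,c)
    for i in range(1,k):
        if st[i,4]>4: print(n,ce[i].round(1),st[i,4],"ray z=.056",ray(*ce[i],c,.056).round(3), np.median(Wc[_==i],0).round(3))
p,z,c=d["top"]
cv2.imwrite("pics/crop.png",cv2.resize(p[130:275,190:390,::-1],None,fx=4,fy=4,interpolation=cv2.INTER_CUBIC))
E
```

```text
board 4393 (620, 8, 260, 151, 90.0) 0.1303 [0.617 0.008 0.13 ]
jawL 136 (629, 58, 66, 14, 0.2) 0.1683 [0.63  0.059 0.168]
jawR 145 (630, -44, 67, 14, 0.3) 0.1674 [ 0.629 -0.043  0.167]
jar 393 (482, -320, 60, 60, 17.2) 0.0916 [ 0.482 -0.319  0.092]
jarknob 34 (490, -307, 46, 29, 82.3) 0.1031 [ 0.483 -0.318  0.103]
green 389 (527, -206, 60, 61, 14.0) 0.0918 [ 0.527 -0.206  0.092]
timer 80 (657, -264, 43, 51, 88.5) 0.0368 [ 0.656 -0.26   0.037]
tape 196 (409, -149, 50, 49, 90.0) 0.0183 [ 0.409 -0.149  0.018]
forceps 71 (379, -350, 61, 144, 0.2) 0.007 [ 0.379 -0.343  0.007]
scene [260.5 203.8] 13 ray z=.056 [0.54  0.023 0.056] [0.535 0.019 0.061]
scene [278.4 210.2] 18 ray z=.056 [ 0.564 -0.031  0.056] [ 0.559 -0.036  0.062]
scene [359.2 247.4] 37 ray z=.056 [ 0.638 -0.276  0.056] [ 0.654 -0.264  0.037]
top [335.4 165.3] 49 ray z=.056 [ 0.655 -0.256  0.056] [ 0.659 -0.261  0.04 ]
top [242.4 202.8] 19 ray z=.056 [0.539 0.025 0.056] [0.538 0.026 0.063]
```

View pics/crop.png

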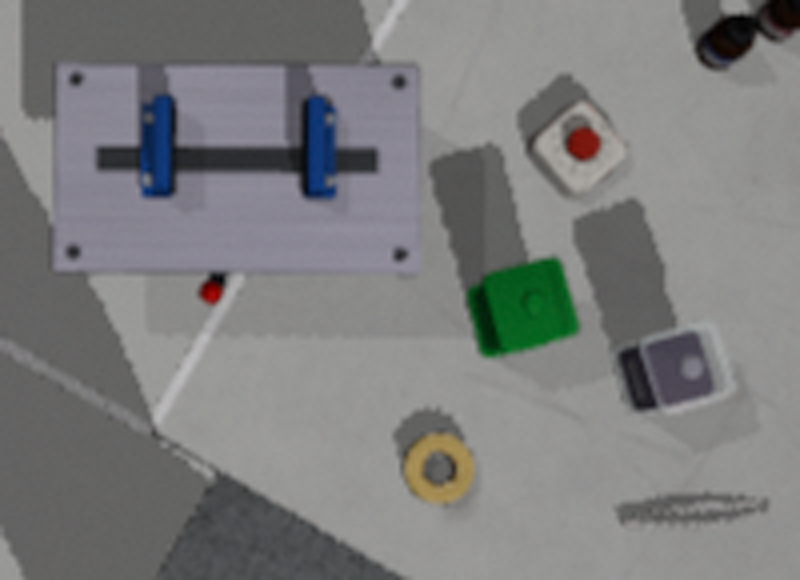

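In the crop the front red ball shows at (211,291) and the jar lid at (685,368). The jar is turned about 17° and the stage about 0°. From the measurements: clamp centre (0.630, 0.008), knob axis (0.579, 0.008), and both red balls give a knob angle of about 1.2 rad, so it needs about 4 rad more. I'll plan the way to the jar.

```bash
cat >> h.py <<'E'
def tool(yaw,tilt=0):
    "tool y at world angle yaw (deg), z down, then fingers tilted towards +y of tool by tilt deg"
    a=np.radians(yaw);y=np.array([np.cos(a),np.sin(a),0]);z=np.array([0,0,-1.]);
    return R.from_matrix(np.stack([np.cross(y,z),y,z],1))*R.from_rotvec([-np.radians(tilt),0,0])
def plan(s,wps):
    for p,yaw,tilt in wps:
        q=tool(yaw,tilt);a,b=rel(s,p,q);print(a.round(3),b.round(3));s={"position":np.array(p),"eef_rot":np.roll(q.as_quat(),1)}
E
python3 - <<'E'
from h import *;from station import robot
plan(robot.observe(),[((.33,.46,.27),55,0),((.45,.30,.27),35,0),((.50,.10,.27),17,0),((.50,-.09,.27),17,0),((.45,-.25,.22),17,0)])
E
```

```text
[-0.843 -0.421 -0.196] [-0.002  0.     0.371]
[-0.95  -0.311  0.   ] [0.    0.    0.444]
[-0.963 -0.369  0.   ] [0.  0.  0.4]
[-0.908 -0.278  0.   ] [0. 0. 0.]
[-0.692 -0.473  0.25 ] [0. 0. 0.]
```

Request:
{"method": "play_rows", "body": {"moves": [[[-0.843,-0.421,-0.196,0,0,0.371,1],[-0.843,-0.421,-0.196,0,0,0.371,1],[-0.843,-0.421,-0.196,0,0,0.371,1],[-0.843,-0.421,-0.196,0,0,0.371,1],[-0.843,-0.421,-0.196,0,0,0.371,1]]]}}

```text
clock: 0.72
position: [0.3299, 0.4604, 0.2703]
eef_rot: [-0.0, 0.301, 0.954, -0.0]
wrist_force: [-0.7, 1.3, -0.6]
finger_gap: 0.0857
grip_force: 0.0
```

Request:
{"method": "play_rows", "body": {"moves": [[[-0.95,-0.311,0,0,0,0.444,1],[-0.95,-0.311,0,0,0,0.444,1],[-0.95,-0.311,0,0,0,0.444,1],[-0.95,-0.311,0,0,0,0.444,1],[-0.95,-0.311,0,0,0,0.444,1]]]}}

```text
clock: 1.35
position: [0.4493, 0.3014, 0.27]
eef_rot: [-0.0, 0.461, 0.887, -0.0]
wrist_force: [-0.7, 0.4, 0.5]
finger_gap: 0.085
grip_force: 0.0
```

Request:
{"method": "play_rows", "body": {"moves": [[[-0.963,-0.369,0,0,0,0.4,1],[-0.963,-0.369,0,0,0,0.4,1],[-0.963,-0.369,0,0,0,0.4,1],[-0.963,-0.369,0,0,0,0.4,1],[-0.963,-0.369,0,0,0,0.4,1]]]}}

```text
clock: 1.98
position: [0.4997, 0.1017, 0.2704]
eef_rot: [-0.0, 0.594, 0.804, 0.0]
wrist_force: [-0.9, 1.5, -0.5]
finger_gap: 0.0852
grip_force: 0.0
```

Request:
{"method": "play_rows", "body": {"moves": [[[-0.908,-0.278,0,0,0,0,1],[-0.908,-0.278,0,0,0,0,1],[-0.908,-0.278,0,0,0,0,1],[-0.908,-0.278,0,0,0,0,1],[-0.908,-0.278,0,0,0,0,1]]]}}

```text
clock: 2.6
position: [0.5005, -0.0866, 0.2703]
eef_rot: [-0.0, 0.593, 0.805, 0.0]
wrist_force: [0.2, 0.3, 0.2]
finger_gap: 0.0854
grip_force: 0.0
```

Request:
{"method": "play_rows", "body": {"moves": [[[-0.692,-0.473,0.25,0,0,0,1],[-0.692,-0.473,0.25,0,0,0,1],[-0.692,-0.473,0.25,0,0,0,1],[-0.692,-0.473,0.25,0,0,0,1],[-0.692,-0.473,0.25,0,0,0,1]]]}}

```text
clock: 3.22
position: [0.4514, -0.2469, 0.2203]
eef_rot: [-0.0, 0.593, 0.805, 0.0]
wrist_force: [0.9, 0.1, 0.6]
finger_gap: 0.0853
grip_force: 0.0
```

Now I check the jar from the wrist camera.

```bash
python3 - <<'E'
from h import *;from station import robot
c=robot.camera_params("wrist");p,z=robot.snapshot("wrist");W=cloud(z,c)
cv2.imwrite("pics/w1.png",p[:,:,::-1])
for nm,lo,hi in(("lid",.083,.096),("knob",.099,.112)):
    s=(W[...,2]>lo)&(W[...,2]<hi)&(z>0)&(abs(W[...,0]-.482)<.06)&(abs(W[...,1]+.32)<.06);P=W[s];print(nm,s.sum())
    if s.sum()>20:print(rect(P),P.mean(0).round(4))
plan(robot.observe(),[((.482,-.320,.13),17,0)])
E
```

```text
lid 2692
(484, -320, 60, 61, 17.6) [ 0.4827 -0.3174  0.0914]
knob 209
(483, -320, 16, 17, 17.3) [ 0.4831 -0.3187  0.1036]
[-0.395  0.037  0.452] [ 0.    -0.001  0.006]
```

View pics/w1.png

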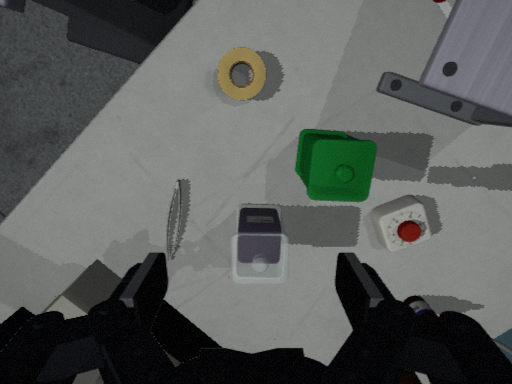

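The wrist view shows the jar lid at (260,257), squared up with the fingers, with the tape, green jar and timer clear of the fingers. The jar is at (0.4835, -0.320), turned 17.5°. I'll descend and grip the lid.

Request:
{"method": "play_rows", "body": {"moves": [[[-0.395,0.045,0.4,0,0,0,1],[-0.395,0.045,0.45,0,0,0,1],[-0.395,0.045,0.6,0,0,0,1],[-0.395,0.045,0.78,0,0,0,1],[-0.395,0.045,0.78,0,0,0,1]]]}}

```text
clock: 3.9
position: [0.4816, -0.3195, 0.0623]
eef_rot: [-0.002, 0.594, 0.805, -0.0]
wrist_force: [0.5, 0.1, 0.9]
finger_gap: 0.0854
grip_force: 0.0
```

Request:
{"method": "play_rows", "body": {"moves": [[[0,0,0,0,0,0,0],[0,0,0,0,0,0,0],[0,0,0,0,0,0,0],[0,0,0,0,0,0,0],[0,0,0,0,0,0,0]]]}}

```text
clock: 4.53
position: [0.4832, -0.3225, 0.0667]
eef_rot: [0.002, 0.594, 0.804, 0.001]
wrist_force: [1.2, 1.2, 5.2]
finger_gap: 0.0582
grip_force: 63.0
```

Request:
{"method": "play_rows", "body": {"moves": [[[0,0,-0.1,0,0,0,0],[0,0,-0.3,0,0,0,0],[0,0,-0.6,0,0,0,0],[0,0,-0.95,0,0,0,0],[0,0,-0.95,0,0,0,0]]]}}

```text
clock: 5.15
position: [0.4827, -0.3242, 0.2607]
eef_rot: [0.004, 0.595, 0.804, 0.001]
wrist_force: [-0.3, 0.0, -4.1]
finger_gap: 0.0585
grip_force: 65.4
```

```bash
python3 - <<'E'
from h import *;from station import robot
o=robot.observe();print(o["wrist_force"],o["wrist_torque"],o["finger_gap"],o["position"])
p,z=robot.snapshot("scene");cv2.imwrite("pics/s2.png",cv2.resize(p[170:330,220:420,::-1],None,fx=3,fy=3))
W=cloud(z,robot.camera_params("scene"))
plan(o,[((.45,-.24,.27),12,0),((.47,-.06,.30),6,0),((.58,.007,.30),0,0),((.630,.008,.28),0,0)])
E
```

```text
[-0.34492873  0.04056    -4.11880757] [-0.01062793 -0.02391199  0.01126664] 0.05854068360919308 [ 0.48274138 -0.32420737  0.2607122 ]
[ 0.45  -0.034 -0.049] [0.009 0.006 0.11 ]
[ 0.86   0.285 -0.15 ] [0.    0.    0.133]
[0.276 0.582 0.   ] [0.    0.    0.133]
[0.005 0.25  0.1  ] [0. 0. 0.]
```

View pics/s2.png

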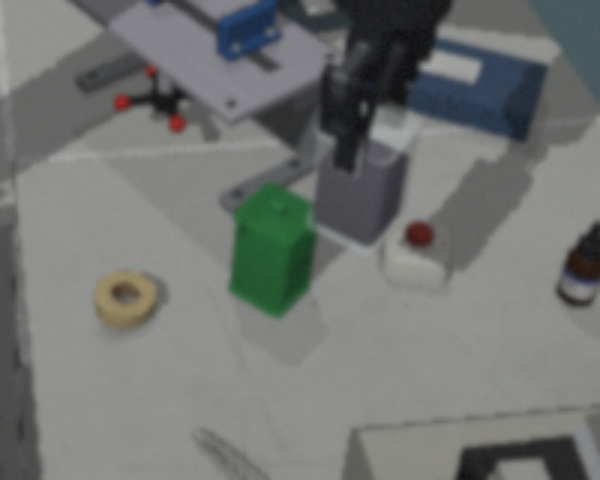

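Jar hangs upright between the fingers at crop (360,190), nothing else moved. Carry it over the stage.

Request:
{"method": "play_rows", "body": {"moves": [[[0.45,-0.034,-0.1,0.009,0.006,0.11,0],[0.45,-0.034,-0.1,0.009,0.006,0.11,0],[0.45,-0.034,-0.1,0.009,0.006,0.11,0],[0.45,-0.034,-0.1,0.009,0.006,0.11,0],[0.45,-0.034,-0.1,0.009,0.006,0.11,0]]]}}

```text
clock: 5.82
position: [0.4485, -0.2393, 0.2741]
eef_rot: [-0.004, 0.63, 0.777, -0.002]
wrist_force: [-0.6, 0.4, -2.7]
finger_gap: 0.0585
grip_force: 65.8
```

Request:
{"method": "play_rows", "body": {"moves": [[[0.2,0.07,-0.1,0,0,0.133,0],[0.4,0.14,-0.1,0,0,0.133,0],[0.6,0.2,-0.1,0,0,0.133,0],[0.86,0.285,-0.1,0,0,0.133,0],[0.86,0.285,-0.1,0,0,0.133,0]]]}}

```text
clock: 6.45
position: [0.4692, -0.0546, 0.2941]
eef_rot: [-0.004, 0.667, 0.745, -0.002]
wrist_force: [-0.7, -0.1, -2.9]
finger_gap: 0.0585
grip_force: 65.9
```

Request:
{"method": "play_rows", "body": {"moves": [[[0.07,0.14,0,0,0,0.133,0],[0.14,0.3,0,0,0,0.133,0],[0.2,0.45,0,0,0,0.133,0],[0.276,0.582,0,0,0,0.133,0],[0.276,0.582,0,0,0,0.133,0]]]}}

```text
clock: 7.08
position: [0.5799, 0.0093, 0.2926]
eef_rot: [-0.004, 0.706, 0.708, -0.003]
wrist_force: [-0.2, 0.3, -2.8]
finger_gap: 0.0585
grip_force: 66.1
```

```bash
python3 - <<'E'
from h import *;from station import robot
o=robot.observe();print(o)
plan(o,[((.630,.006,.28),0,0),((.630,.006,.205),0,0)])
E
```

```text
{'clock': 7.075, 'joint_pos': array([-0.60440574,  0.23210956,  0.61657766,  1.50862905, -0.13525463,
        1.45348174,  0.01905101]), 'qd': array([ 0.00908018, -0.05022835,  0.02717603,  0.04045131,  0.03243268,
        0.00904069, -0.00152782]), 'joint_efforts': array([-5.78848980e-01, -4.74004912e+01,  5.48274323e+00, -4.19807267e+01,
       -4.42310488e-01, -1.26014035e-01, -4.59495198e-02]), 'position': array([0.57991016, 0.00931662, 0.29263528]), 'eef_rot': array([-0.00381302,  0.70625302,  0.70794218, -0.00316122]), 'wrist_force': array([-0.22087723,  0.31636793, -2.78975272]), 'wrist_torque': array([-0.01996841,  0.0494203 , -0.00821877]), 'grip_force': 66.09504103660583, 'finger_gap': 0.05849065078565916}
[-0.017  0.251  0.061] [-0.013 -0.001  0.003]
[0.    0.    0.375] [0. 0. 0.]
```

Request:
{"method": "play_rows", "body": {"moves": [[[-0.017,0.13,0,-0.01,0,0,0],[-0.017,0.251,0.06,-0.01,0,0,0],[-0.017,0.251,0.06,-0.01,0,0,0],[-0.017,0.251,0.25,-0.01,0,0,0],[-0.017,0.251,0.4,-0.01,0,0,0]]]}}

```text
clock: 7.7
position: [0.6276, 0.0043, 0.2129]
eef_rot: [-0.001, 0.707, 0.707, 0.001]
wrist_force: [-0.6, 0.4, -2.9]
finger_gap: 0.0581
grip_force: 66.4
```

```bash
python3 - <<'E'
from h import *;from station import robot
o=robot.observe();print(o["position"],o["wrist_force"])
for n in("scene","top"):
    p,z=robot.snapshot(n);c=robot.camera_params(n);W=cloud(z,c)
    if n=="scene":cv2.imwrite("pics/s3.png",cv2.resize(p[120:240,220:360,::-1],None,fx=5,fy=5))
    h=cv2.cvtColor(p,cv2.COLOR_RGB2HSV)
    m=(h[...,0]>105)&(h[...,0]<165)&(h[...,1]<150)&(abs(W[...,0]-.63)<.05)&(abs(W[...,1]-.008)<.045)&(W[...,2]>.14)&(W[...,2]<.24)
    P=W[m];print(n,m.sum(),P.min(0).round(3),P.max(0).round(3)) if m.sum() else 0
plan(o,[((.630,.006,.1975),0,0)])
E
```

```text
[0.6275743  0.0043484  0.21290979] [-0.60490975  0.39171949 -2.86250057]
scene 562 [ 0.583 -0.028  0.143] [0.653 0.052 0.24 ]
[0.008 0.012 0.077] [-0.001 -0.003 -0.   ]
```

View pics/s3.png

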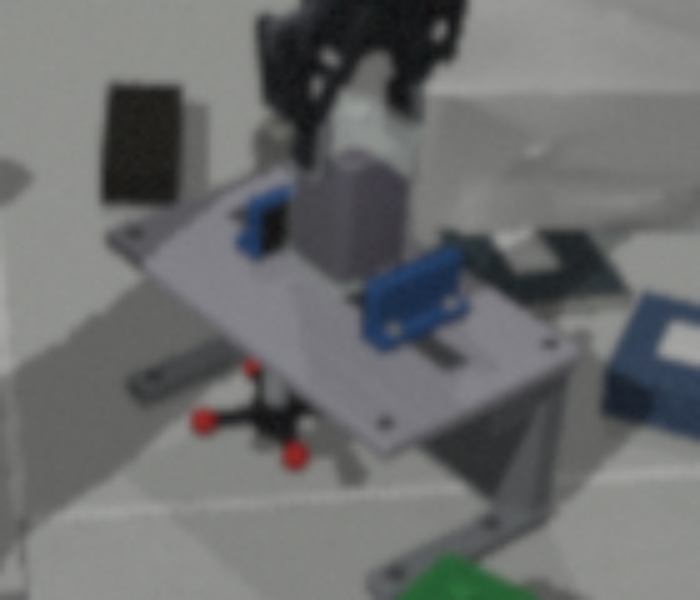

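The jar at crop (350,210) is upright between the jaws and about 15 mm above the board. I'll lower it gently.

Request:
{"method": "play_rows", "body": {"moves": [[[0,0.01,0.02,0,0,0,0],[0,0.01,0.04,0,0,0,0],[0,0.01,0.055,0,0,0,0],[0,0.01,0.06,0,0,0,0],[0,0.01,0.065,0,0,0,0]]]}}

```text
clock: 8.43
position: [0.6304, 0.0058, 0.2009]
eef_rot: [-0.001, 0.707, 0.708, 0.001]
wrist_force: [-0.3, 0.0, -3.2]
finger_gap: 0.0586
grip_force: 66.4
```

Request:
{"method": "play_rows", "body": {"moves": [[[0,0,0.01,0,0,0,0],[0,0,0.015,0,0,0,0],[0,0,0.018,0,0,0,0],[0,0,0.02,0,0,0,0],[0,0,0.02,0,0,0,0]]]}}

```text
clock: 9.05
position: [0.6303, 0.0058, 0.1968]
eef_rot: [-0.001, 0.707, 0.708, 0.001]
wrist_force: [-0.4, -0.2, -1.3]
finger_gap: 0.0583
grip_force: 66.5
```

Request:
{"method": "play_rows", "body": {"moves": [[[0,0,0.005,0,0,0,0],[0,0,0.005,0,0,0,1],[0,0,0.005,0,0,0,1],[0,0,0.005,0,0,0,1],[0,0,0.005,0,0,0,1]]]}}

```text
clock: 9.68
position: [0.6303, 0.0057, 0.1957]
eef_rot: [-0.001, 0.707, 0.708, 0.001]
wrist_force: [-0.0, 0.9, 0.9]
finger_gap: 0.0856
grip_force: 0.0
```

Request:
{"method": "play_rows", "body": {"moves": [[[0,0,0,0,0,0,1],[0,0,-0.1,0,0,0,1],[0,0,-0.3,0,0,0,1],[0,0,-0.5,0,0,0,1],[0,0,-0.5,0,0,0,1]]]}}

```text
clock: 10.3
position: [0.6316, 0.0051, 0.2991]
eef_rot: [0.001, 0.707, 0.708, 0.003]
wrist_force: [0.6, -0.3, -0.6]
finger_gap: 0.085
grip_force: 0.0
```

```bash
python3 - <<'E'
from h import *;from station import robot
o=robot.observe();print(o["position"],o["wrist_force"],o["finger_gap"],o["joint_pos"])
c=robot.camera_params("wrist");p,z=robot.snapshot("wrist");W=cloud(z,c)
for nm,lo,hi in(("lid",.213,.2265),("knob",.229,.242),("jaws",.16,.178)):
    s=(W[...,2]>lo)&(W[...,2]<hi)&(z>0)&(abs(W[...,0]-.63)<.06)&(abs(W[...,1]-.008)<.09);P=W[s];print(nm,s.sum())
    if s.sum()>20:print(rect(P),P.mean(0).round(4))
# retreat up/back then tilt in front of the knob
plan(o,[((.56,.03,.36),0,0),((.45,.07,.30),0,25),((.43,.08,.16),0,45),((.47,.08,.052),0,45)])
E
```

```text
[0.63157329 0.00511877 0.29911875] [ 0.55784021 -0.28032523 -0.5819543 ] 0.08496627110691626 [-0.54226961  0.35261021  0.62418217  1.36764472 -0.20782874  1.48056896
  0.07126811]
lid 4907
(631, 8, 60, 61, 0.7) [0.6312 0.0105 0.2214]
knob 390
(631, 8, 17, 17, 36.7) [0.6313 0.009  0.2337]
jaws 1686
(631, 7, 117, 65, 89.9) [0.6313 0.0406 0.1692]
[ 0.126 -0.356 -0.306] [ 0.007 -0.004  0.002]
[ 0.2  -0.55  0.3 ] [-0.556  0.     0.   ]
[ 0.05  -0.386  0.592] [-0.444  0.     0.   ]
[ 0.    -0.24   0.523] [0. 0. 0.]
```

The jar stands at the clamp centre: lid at (0.631, 0.008), height 0.221, turned 0.7°. It's been let go. I'll back off, shut the fingers and bring them tilted in front of the knob.

Request:
{"method": "play_rows", "body": {"moves": [[[0,0,-0.3,0,0,0,1],[0.126,-0.356,-0.306,0,0,0,0],[0.126,-0.356,-0.306,0,0,0,0],[0.126,-0.356,-0.306,0,0,0,0],[0.126,-0.356,-0.306,0,0,0,0]]]}}

```text
clock: 10.98
position: [0.5595, 0.0302, 0.3564]
eef_rot: [-0.001, 0.707, 0.708, 0.001]
wrist_force: [0.2, 0.1, -0.2]
finger_gap: 0.0124
grip_force: 0.0
```

Request:
{"method": "play_rows", "body": {"moves": [[[0.2,-0.55,0.3,-0.556,0,0,0],[0.2,-0.55,0.3,-0.556,0,0,0],[0.2,-0.55,0.3,-0.556,0,0,0],[0.2,-0.55,0.3,-0.556,0,0,0],[0.2,-0.55,0.3,-0.556,0,0,0]]]}}

```text
clock: 11.6
position: [0.4485, 0.07, 0.2969]
eef_rot: [0.152, 0.69, 0.691, 0.154]
wrist_force: [0.6, 0.3, 0.7]
finger_gap: -0.0003
grip_force: 0.0
```

Request:
{"method": "play_rows", "body": {"moves": [[[0.05,-0.386,0.592,-0.444,0,0,0],[0.05,-0.386,0.592,-0.444,0,0,0],[0.05,-0.386,0.592,-0.444,0,0,0],[0.05,-0.386,0.592,-0.444,0,0,0],[0.05,-0.386,0.592,-0.444,0,0,0]]]}}

```text
clock: 12.22
position: [0.4666, 0.1049, 0.2209]
eef_rot: [0.248, 0.659, 0.662, 0.255]
wrist_force: [-0.3, 0.1, 1.2]
finger_gap: -0.0
grip_force: 0.0
```

```bash
python3 - <<'E'
from h import *;from station import robot
o=robot.observe();print(o["position"],o["wrist_force"],o["finger_gap"],o["joint_pos"])
c=robot.camera_params("wrist");p,z=robot.snapshot("wrist");W=cloud(z,c);cv2.imwrite("pics/w4.png",p[:,:,::-1])
plan(o,[((.47,.065,.045),0,45),((.546,.055,.045),0,45),((.546,-.02,.045),0,45)])
h=cv2.cvtColor(p,cv2.COLOR_RGB2HSV)
m=(((h[...,0]<8)|(h[...,0]>172))&(h[...,1]>140)&(h[...,2]>60)).astype(np.uint8)
k,_,st,ce=cv2.connectedComponentsWithStats(m)
for i in range(1,k):
    if st[i,4]>30: print(ce[i].round(),st[i,4],ray(*ce[i],c,.056).round(3))
E
```

```text
[0.46658978 0.10487772 0.22085987] [-0.32248242  0.14890158  1.23565775] -2.296987058258831e-05 [ 0.19806353 -0.49234474 -0.59378725  2.38640718  0.01399652  0.49084947
 -0.43992106]
[-0.206 -0.572  0.666] [-0.073 -0.013  0.   ]
[-0.05   0.269  0.269] [0. 0. 0.]
[-0.375  0.     0.   ] [0. 0. 0.]
[240. 212.] 82 [0.594 0.049 0.056]
[205. 243.] 155 [0.539 0.024 0.056]
[218. 277.] 39 [ 0.557 -0.03   0.056]
```

View pics/w4.png

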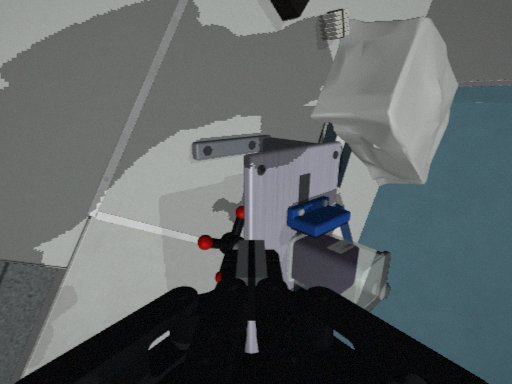

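In the wrist view the balls at (240,212), (205,243) and (218,277) agree with knob ≈ 1.2 rad, and the jar stands between the jaws. Joints 2 and 4 are near their limits because the hand is too close in, so I'll go farther out with a 40° tilt.

```bash
python3 - <<'E'
from h import *;from station import robot
o=robot.observe()
plan(o,[((.525,.065,.2),0,40),((.525,.062,.10),0,40),((.535,.06,.045),0,40)])
E
```

```text
[-0.191  0.161  0.261] [ 0.035 -0.007 -0.001]
[-0.015 -0.321  0.383] [0. 0. 0.]
[-0.01  -0.138  0.243] [0. 0. 0.]
```

Request:
{"method": "play_rows", "body": {"moves": [[[-0.19,0.16,0.26,0.035,0,0,0],[-0.19,0.16,0.26,0.035,0,0,0],[-0.19,0.16,0.26,0.035,0,0,0],[-0.19,0.16,0.26,0.035,0,0,0],[-0.19,0.16,0.26,0.035,0,0,0]]]}}

```text
clock: 12.9
position: [0.5232, 0.0677, 0.2032]
eef_rot: [0.24, 0.661, 0.667, 0.245]
wrist_force: [0.2, -0.2, -0.3]
finger_gap: -0.0004
grip_force: 0.0
```

```bash
python3 - <<'E'
from h import *;from station import robot
o=robot.observe();print(o["position"],o["joint_pos"])
plan(o,[((.525,.062,.10),0,40),((.535,.06,.045),0,40)])
E
```

```text
[0.52320919 0.06765774 0.20319707] [ 0.26024851 -0.29751743 -0.52952691  2.31299898  0.09026001  0.4101604
 -0.36474008]
[-0.03  -0.326  0.4  ] [ 0.004 -0.012  0.006]
[-0.01  -0.138  0.243] [0. 0. 0.]
```

Request:
{"method": "play_rows", "body": {"moves": [[[-0.03,-0.32,0.4,0,0,0,0],[-0.03,-0.32,0.4,0,0,0,0],[-0.03,-0.32,0.4,0,0,0,0],[-0.03,-0.32,0.4,0,0,0,0],[-0.03,-0.32,0.4,0,0,0,0]]]}}

```text
clock: 13.52
position: [0.5264, 0.0608, 0.1008]
eef_rot: [0.241, 0.662, 0.666, 0.245]
wrist_force: [0.3, 0.0, -1.0]
finger_gap: 0.0001
grip_force: 0.0
```

```bash
python3 - <<'E'
from h import *;from station import robot
o=robot.observe();print(o["position"],o["wrist_force"],o["joint_pos"])
plan(o,[((.54,.06,.045),0,40),((.546,-.02,.045),0,40)])
E
```

```text
[0.52644038 0.06080087 0.10084469] [ 0.26303946  0.01597801 -1.01810268] [ 0.80591205 -0.09081981 -1.07958603  2.39499549  0.75434028  0.15363937
 -1.00599812]
[-0.005 -0.128  0.257] [ 0.004 -0.009  0.004]
[-0.4    0.023  0.019] [0. 0. 0.]
```

Request:
{"method": "play_rows", "body": {"moves": [[[0,-0.06,0.1,0.155,0,0,0],[0,-0.06,0.15,0.155,0,0,0],[0,-0.06,0.18,0.155,0,0,0],[0,-0.06,0.18,0.155,0,0,0],[0,-0.06,0.18,0.155,0,0,0]]]}}

```text
clock: 14.15
position: [0.5401, 0.0621, 0.0652]
eef_rot: [0.2, 0.675, 0.68, 0.204]
wrist_force: [0.3, -0.4, 0.9]
finger_gap: -0.0001
grip_force: 0.0
```

```bash
python3 - <<'E'
from h import *;from station import robot
o=robot.observe();print(o["position"],o["wrist_force"],o["joint_pos"])
plan(o,[((.541,.058,.046),0,33),((.541,-.015,.046),0,33),((.541,-.015,.09),0,33)])
p,z=robot.snapshot("scene");W=cloud(z,robot.camera_params("scene"))
h=cv2.cvtColor(p,cv2.COLOR_RGB2HSV)
# dark gripper points near board front edge
for lo,hi in((.112,.125),(.125,.14),(.14,.16)):
    m=(p.max(2)<60)&(W[...,2]>lo)&(W[...,2]<hi)&(abs(W[...,1]-.06)<.08)&(W[...,0]>.44)&(W[...,0]<.56)
    print(lo,m.sum(),np.sort(W[m][:,0])[-5:].round(3))
cv2.imwrite("pics/s5.png",cv2.resize(p[110:250,200:380,::-1],None,fx=4,fy=4,interpolation=cv2.INTER_CUBIC))
E
```

```text
[0.54008129 0.06207227 0.06522366] [ 0.32215134 -0.43461518  0.90753181] [ 0.65202172  0.11443926 -0.94919231  2.30213653  0.86171469  0.30503017
 -1.03001671]
[-0.021 -0.049  0.083] [ 0.004 -0.01   0.007]
[-0.365  0.     0.   ] [0. 0. 0.]
[ 0.     0.12  -0.185] [0. 0. 0.]
0.112 72 [0.531 0.531 0.533 0.533 0.534]
0.125 116 [0.538 0.538 0.539 0.541 0.56 ]
0.14 118 [0.539 0.54  0.54  0.542 0.542]
```

View pics/s5.png

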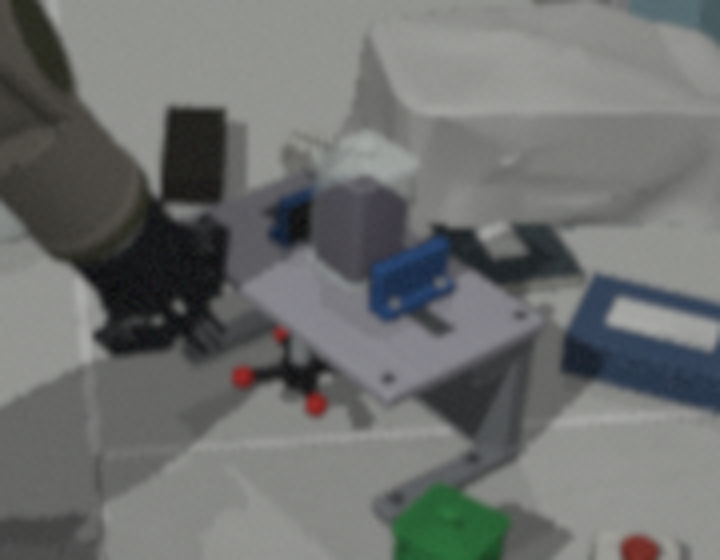

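The jar is between the jaws at crop (360,230) and the finger is left of the front ball at (242,377). The gripper's knuckle is close to the board's front edge, so I'll tilt to 36°, then make the first stroke.

Request:
{"method": "play_rows", "body": {"moves": [[[-0.02,-0.05,0.07,-0.063,0,0,0],[-0.02,-0.05,0.07,-0.063,0,0,0],[-0.02,-0.05,0.07,-0.063,0,0,0],[-0.02,-0.05,0.07,-0.063,0,0,0],[-0.02,-0.05,0.07,-0.063,0,0,0]]]}}

```text
clock: 14.82
position: [0.5398, 0.0574, 0.0481]
eef_rot: [0.216, 0.671, 0.674, 0.221]
wrist_force: [-0.3, 0.6, 0.2]
finger_gap: -0.0003
grip_force: 0.0
```

Request:
{"method": "play_rows", "body": {"moves": [[[-0.07,0,0,0,0,0,0],[-0.13,0,0,0,0,0,0],[-0.19,0,0,0,0,0,0],[-0.24,0,0,0,0,0,0],[-0.28,0,0,0,0,0,0]]]}}

```text
clock: 15.45
position: [0.5405, 0.0031, 0.0479]
eef_rot: [0.216, 0.669, 0.675, 0.222]
wrist_force: [2.8, 7.0, -2.1]
finger_gap: -0.0001
grip_force: 3.3
```

Request:
{"method": "play_rows", "body": {"moves": [[[-0.03,0,0,0,0,0,0],[-0.06,0,0,0,0,0,0],[-0.08,0,0,0,0,0,0],[-0.1,0,0,0,0,0,0],[-0.1,0,0,0,0,0,0]]]}}

```text
clock: 16.08
position: [0.5398, -0.019, 0.0471]
eef_rot: [0.216, 0.671, 0.674, 0.22]
wrist_force: [-3.6, 2.0, 1.1]
finger_gap: -0.0003
grip_force: 1.9
```

```bash
cat > k.py <<'E'
from h import *;from station import robot
def look():
    o=robot.observe();print(o["position"].round(4),o["wrist_force"].round(1),o["joint_pos"].round(2))
    for n in("scene","top"):
        c=robot.camera_params(n);p,z=robot.snapshot(n);h=cv2.cvtColor(p,cv2.COLOR_RGB2HSV)
        m=(((h[...,0]<8)|(h[...,0]>172))&(h[...,1]>130)&(h[...,2]>50)).astype(np.uint8)
        k,_,st,ce=cv2.connectedComponentsWithStats(m)
        for i in range(1,k):
            g=ray(*ce[i],c,.056);d=g[:2]-[.579,.008]
            if st[i,4]>3 and np.hypot(*d)<.07: print(n,st[i,4],g.round(3),"r",np.hypot(*d).round(3),"mod90",(np.degrees(np.arctan2(d[1],d[0]))%90).round(1))
        if n=="top":
            W=cloud(z,c)
            for u in((215,145,248,190),(250,145,285,190)):
                s=np.zeros(z.shape,bool);s[u[1]:u[3],u[0]:u[2]]=1
                b=s&(h[...,0]>105)&(h[...,0]<125)&(h[...,1]>150)&(W[...,2]>.155)&(W[...,2]<.18);print("jaw",rect(W[b]) if b.sum()>9 else b.sum())
    return o
E
python3 - <<'E'
from k import *
o=look()
x,y,_=o["position"];q=36
plan(o,[((x,y,.095),0,q),((.54,.07,.095),0,q),((.54,.062,.048),0,q)])
E
```

```text
[ 0.5398 -0.019   0.0471] [-3.6  2.   1.1] [ 0.74  0.13 -0.82  2.36  1.08  0.12 -1.07]
scene 22 [ 0.553 -0.027  0.056] r 0.043 mod90 53.3
top 18 [0.547 0.035 0.056] r 0.042 mod90 49.9
top 5 [ 0.552 -0.03   0.056] r 0.047 mod90 54.1
jaw (629, 49, 65, 11, 0.3)
jaw (630, -45, 66, 12, 0.7)
[ 0.001  0.141 -0.194] [-0.001 -0.009  0.004]
[0.445 0.001 0.   ] [0. 0. 0.]
[-0.04  -0.138  0.19 ] [0. 0. 0.]
```

The knob has turned to about 2.44 rad: arm at 230°, moving jaw about 10 mm nearer. I'll lift over, go back left, and do the second stroke.

Request:
{"method": "play_rows", "body": {"moves": [[[0,0.14,-0.19,0,0,0,0],[0,0.14,-0.19,0,0,0,0],[0.25,0.14,-0.19,0,0,0,0],[0.455,0.14,-0.19,0,0,0,0],[0.455,0.14,-0.19,0,0,0,0]]]}}

```text
clock: 16.8
position: [0.5403, 0.0737, 0.0958]
eef_rot: [0.217, 0.67, 0.675, 0.221]
wrist_force: [-0.5, -0.7, -0.1]
finger_gap: -0.0002
grip_force: 0.0
```

Request:
{"method": "play_rows", "body": {"moves": [[[0,-0.06,0.1,0,0,0,0],[0,-0.135,0.19,0,0,0,0],[0,-0.135,0.19,0,0,0,0],[0,-0.135,0.19,0,0,0,0],[-0.04,-0.135,0.19,0,0,0,0]]]}}

```text
clock: 17.42
position: [0.5407, 0.0647, 0.0488]
eef_rot: [0.216, 0.67, 0.675, 0.221]
wrist_force: [0.0, 0.4, -0.0]
finger_gap: 0.0003
grip_force: 0.0
```

Request:
{"method": "play_rows", "body": {"moves": [[[-0.07,0.01,0,0,0,0,0],[-0.13,0.01,0,0,0,0,0],[-0.19,0.01,0,0,0,0,0],[-0.25,0.01,0,0,0,0,0],[-0.31,0.01,0,0,0,0,0]]]}}

```text
clock: 18.05
position: [0.5427, 0.0033, 0.0498]
eef_rot: [0.216, 0.669, 0.675, 0.222]
wrist_force: [4.7, 7.6, -3.0]
finger_gap: 0.0002
grip_force: 3.9
```

Request:
{"method": "play_rows", "body": {"moves": [[[-0.03,0,0,0,0,0,0],[-0.06,0,0,0,0,0,0],[-0.09,0,0,0,0,0,0],[-0.11,0,0,0,0,0,0],[-0.11,0,0,0,0,0,0]]]}}

```text
clock: 18.68
position: [0.5421, -0.0207, 0.0489]
eef_rot: [0.216, 0.671, 0.674, 0.22]
wrist_force: [-2.7, 0.2, 0.6]
finger_gap: 0.0
grip_force: 1.5
```

```bash
python3 -c "
from k import *
look()"
```

```text
[ 0.5421 -0.0207  0.0489] [-2.7  0.2  0.6] [ 0.96  0.17 -1.03  2.35  1.16  0.17 -1.12]
scene 23 [ 0.557 -0.029  0.056] r 0.043 mod90 58.5
top 20 [0.544 0.032 0.056] r 0.042 mod90 55.4
jaw (630, 36, 66, 14, 0.3)
jaw (630, -45, 66, 12, 0.7)
```

Now at about 4.1 rad, with the jaws about 66 mm apart. Third stroke, slower towards the end.

Request:
{"method": "play_rows", "body": {"moves": [[[0,0.14,-0.19,0,0,0,0],[0,0.14,-0.19,0,0,0,0],[0.25,0.14,-0.19,0,0,0,0],[0.455,0.14,-0.19,0,0,0,0],[0.455,0.14,-0.19,0,0,0,0]]]}}

```text
clock: 19.4
position: [0.5429, 0.073, 0.0977]
eef_rot: [0.217, 0.67, 0.675, 0.221]
wrist_force: [-0.6, -0.4, 0.6]
finger_gap: 0.0
grip_force: 0.0
```

Request:
{"method": "play_rows", "body": {"moves": [[[0,-0.06,0.1,0,0,0,0],[0,-0.135,0.19,0,0,0,0],[0,-0.135,0.19,0,0,0,0],[0,-0.135,0.19,0,0,0,0],[-0.04,-0.135,0.19,0,0,0,0]]]}}

```text
clock: 20.02
position: [0.5433, 0.0634, 0.0511]
eef_rot: [0.216, 0.67, 0.674, 0.221]
wrist_force: [-0.7, -0.7, -0.0]
finger_gap: -0.0002
grip_force: 0.0
```

Request:
{"method": "play_rows", "body": {"moves": [[[-0.06,0,0,0,0,0,0],[-0.11,0,0,0,0,0,0],[-0.15,0,0,0,0,0,0],[-0.19,0,0,0,0,0,0],[-0.22,0,0,0,0,0,0]]]}}

```text
clock: 20.65
position: [0.5426, 0.0195, 0.0499]
eef_rot: [0.216, 0.67, 0.675, 0.221]
wrist_force: [-4.2, 5.6, 1.1]
finger_gap: 0.0002
grip_force: 2.6
```

Request:
{"method": "play_rows", "body": {"moves": [[[-0.015,0,0,0,0,0,0],[-0.03,0,0,0,0,0,0],[-0.04,0,0,0,0,0,0],[-0.05,0,0,0,0,0,0],[-0.05,0,0,0,0,0,0]]]}}

```text
clock: 21.28
position: [0.5431, 0.0096, 0.0501]
eef_rot: [0.216, 0.67, 0.675, 0.221]
wrist_force: [0.8, 5.0, -1.5]
finger_gap: -0.0001
grip_force: 2.4
```

Request:
{"method": "play_rows", "body": {"moves": [[[-0.015,0,0,0,0,0,0],[-0.025,0,0,0,0,0,0],[-0.035,0,0,0,0,0,0],[-0.04,0,0,0,0,0,0],[-0.04,0,0,0,0,0,0]]]}}

```text
clock: 21.9
position: [0.5436, 0.0035, 0.0504]
eef_rot: [0.215, 0.669, 0.675, 0.223]
wrist_force: [2.9, 11.6, -3.3]
finger_gap: 0.0002
grip_force: 5.1
```

```bash
python3 -c "
from k import *
look()"
```

```text
[0.5436 0.0035 0.0504] [ 2.9 11.6 -3.3] [ 0.93  0.18 -1.07  2.35  1.24  0.2  -1.24]
scene 24 [ 0.544 -0.015  0.056] r 0.042 mod90 34.0
top 7 [0.552 0.045 0.056] r 0.045 mod90 36.1
top 18 [ 0.542 -0.018  0.056] r 0.045 mod90 34.6
jaw (630, 27, 65, 11, 0.3)
jaw (630, -45, 11, 66, 88.4)
```

Firm contact now, at about 5.3 rad and 0.35 N m. I'll push a little more.

Request:
{"method": "play_rows", "body": {"moves": [[[-0.01,0,0,0,0,0,0],[-0.015,0,0,0,0,0,0],[-0.02,0,0,0,0,0,0],[-0.02,0,0,0,0,0,0],[-0.02,0,0,0,0,0,0]]]}}

```text
clock: 22.62
position: [0.5438, 0.0024, 0.0506]
eef_rot: [0.214, 0.668, 0.677, 0.224]
wrist_force: [6.5, 18.2, -6.8]
finger_gap: 0.0001
grip_force: 8.9
```

About 0.5 N m and stalled, so it's tight. I'll back off.

Request:
{"method": "play_rows", "body": {"moves": [[[0.05,0,0,0,0,0,0],[0.12,0,0,0,0,0,0],[0.12,0,0,0,0,0,0],[0.12,-0.2,-0.1,0,0,0,0],[0.12,-0.2,-0.1,0,0,0,0]]]}}

```text
clock: 23.25
position: [0.5074, 0.0208, 0.0439]
eef_rot: [0.214, 0.671, 0.676, 0.217]
wrist_force: [0.2, -0.6, 0.2]
finger_gap: 0.0
grip_force: 0.0
```

```bash
python3 - <<'E'
from k import *
look()
p,z=robot.snapshot("top");W=cloud(z,robot.camera_params("top"))
s=(W[...,2]>.213)&(W[...,2]<.2265)&(abs(W[...,0]-.63)<.05)&(abs(W[...,1])<.05);print(rect(W[s]),W[s].mean(0))
cv2.imwrite("pics/t6.png",cv2.resize(p[130:275,100:390,::-1],None,fx=2.7,fy=2.7,interpolation=cv2.INTER_CUBIC))
E
```

```text
[0.5074 0.0208 0.0439] [ 0.2 -0.6  0.2] [ 1.26  0.26 -1.47  2.42  1.4   0.32 -1.4 ]
scene 12 [0.557 0.044 0.056] r 0.042 mod90 31.2
scene 21 [ 0.544 -0.016  0.056] r 0.042 mod90 34.8
top 7 [0.552 0.045 0.056] r 0.045 mod90 36.1
top 21 [ 0.542 -0.016  0.056] r 0.044 mod90 33.8
jaw (629, 27, 65, 11, 0.3)
jaw (630, -45, 11, 66, 89.7)
(630, -10, 60, 58, 0.2) [ 0.62940495 -0.00922999  0.22156346]
```

View pics/t6.png

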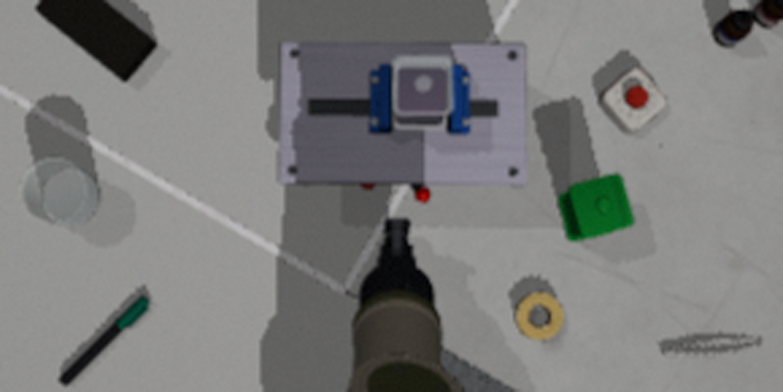

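The top view shows the jar at (424,90) held between both jaws, the robot clear of the knob, and the bystanders in place. The knob stayed at about 5.3 rad. I'll move the arm up, away from its joint limits, then hand in.

Request:
{"method": "play_rows", "body": {"moves": [[[0,0.1,-0.15,0.1,0,0,0],[0,0.2,-0.3,0.2,0,0,0],[0,0.25,-0.4,0.3,0,0,0],[0,0.25,-0.4,0.3,0,0,0],[0,0.25,-0.4,0.3,0,0,0]]]}}

```text
clock: 24.02
position: [0.4802, -0.0294, 0.0877]
eef_rot: [0.158, 0.704, 0.684, 0.107]
wrist_force: [-0.7, -0.2, -0.6]
finger_gap: 0.0002
grip_force: 0.0
```

```bash
python3 - <<'E'
from k import *
o=look();print(o["qd"].round(3))
E
```

```text
[ 0.4802 -0.0294  0.0877] [-0.7 -0.2 -0.6] [ 1.26 -0.09 -1.3   2.26  0.02  0.53 -0.1 ]
scene 13 [0.556 0.043 0.056] r 0.042 mod90 32.6
scene 19 [ 0.545 -0.017  0.056] r 0.042 mod90 36.7
top 7 [0.552 0.045 0.056] r 0.045 mod90 36.1
top 18 [ 0.543 -0.017  0.056] r 0.043 mod90 34.8
jaw (630, 27, 66, 11, 0.3)
jaw (630, -45, 67, 12, 0.7)
[-0.82  -0.332  1.055 -0.409 -2.185  0.556  2.183]
```

Request:
{"method": "play_rows", "body": {"moves": [[[0,0,-0.1,0,0,0,0],[0,0,-0.2,0,0,0,0],[0,0,-0.2,0,0,0,0],[0,0,-0.2,0,0,0,0],[0,0,-0.2,0,0,0,0]]]}}

```text
clock: 24.75
position: [0.4652, -0.027, 0.1234]
eef_rot: [0.158, 0.705, 0.683, 0.107]
wrist_force: [0.2, 0.1, 0.5]
finger_gap: -0.0
grip_force: 0.0
```

```bash
python3 - <<'E'
from k import *
o=look();print(o["qd"].round(3))
if abs(o["qd"]).max()<.15 and abs(o["wrist_force"]).max()<2: print(robot.finish_job())
E
```

```text
[ 0.4652 -0.027   0.1234] [0.2 0.1 0.5] [ 1.11 -0.27 -1.1   2.26 -0.26  0.64  0.13]
scene 16 [0.557 0.045 0.056] r 0.043 mod90 30.5
scene 20 [ 0.545 -0.017  0.056] r 0.042 mod90 36.5
top 7 [0.552 0.045 0.056] r 0.045 mod90 36.1
top 19 [ 0.543 -0.017  0.056] r 0.044 mod90 34.6
jaw (630, 27, 66, 11, 0.3)
jaw (630, -45, 11, 67, 89.4)
[ 0.003 -0.001  0.009 -0.006 -0.014  0.005  0.01 ]
the job is handed in; nothing more can be done
None
```

The purple jar stands upright between the jaws, clamped with the knob only (stalled at about 0.5 N m, around 5.3 rad); the arm is clear and the job is handed in, but no verdict came back and I couldn't measure the jaw forces directly.

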